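Hook out the filter tray of a bedside air unit and take out its filter

ROBOT

A 6-joint arm with a two-finger parallel gripper is mounted at the origin on the work surface. World frame = base frame: x ahead of the robot, y to its left, z up, the work surface at z = 0. Lengths are in m, angles in degrees, forces in N, time in s.
With the tool pointing down it reaches from about 0.3 to 0.75 m from the base axis. Payload 8.5 kg.
Tool frame: the origin (TCP) lies at the very end of the fingers, on their centre line; the grasp point (between the pads) lies 19 mm behind it (hold_point_z is the distance from the TCP to the grasp point, in m); z points along the fingers, y is the direction in which the jaws open and shut (so a half turn about z gives the same grasp; the last joint's range is limited). The gripper opens to 85 mm and grips with 20 to 120 N. Pads are 22 mm wide; open, the fingers measure 114 mm over their backs; the gripper's body (76 mm by 85 mm) begins 54 mm behind the grasp point. The pads swing forward as they close: fully open they stand 13 mm farther back than shut.
Start: joints at [53.211, 21.807, 74.336, -0, 83.858, -12.336], TCP at [0.228, 0.501, 0.231] pointing down, gripper open.
Joint ranges: [-178.18, 178.18], [-50.72, 133.34], [12.68, 142.11], [-81.47, 261.47], [9.98, 163.14], [-165.26, 165.26]. Speed limits (degrees/s): [136.94, 136.94, 180, 180, 180, 180].

INTERFACE

Orientations are given as a 3x3 rotation matrix whose columns are the frame's x, y, z axes.
In Python, from rig import observe, get_image, close_job, hold_point_z gives the robot as it stands. The module is installed in compiled form; this text tells all that it offers.
- The arm moves only by the tool jog_arm, never from a script. Its arguments are lists of equal length, an entry for each row: "travel": the shift along the world's x, y, z in m, a list of three; "dr": the turn, a rotation vector about the world's x, y, z in rad, a list of three. In form: {"travel": [[x, y, z], ...], "dr": [[rx, ry, rz], ...]}. A call has 1 to 20 rows; each row shifts and turns the commanded pose from where the row before left it; what a row does not reach is not made up. A row lasts 1/12 s, in which the tool goes at most 41.7 mm and 7.16 degrees, less where a joint would pass 70% of its speed; a pose out of reach is approached as far as the arm can. A call with a gripper value outside its range is refused whole. "jaw" is the finger opening in m, from 0 to 0.0854, set as the call begins (left out, the last holds). The fingers move at their own pace and stop on an object; "newtons" is the grip in N (left out, the last holds). Time passes only in rows, so rows that do not move let the fingers close. It gives the time, the measured TCP pose, the force and the opening at its end, in the units of the state.
- observe(): the state, without advancing time (a new reading comes with each control period).
- get_image(name): name is "scene" or "top"; returns a dict with "color" (400x640x3 uint8, red, green, blue), "fovy" (degrees; the focal length in pixels is half the picture's height over the tangent of half this angle, whatever the lens; pixels are square), "cx", "cy" (the principal point, pixels), "R" (3x3) and "t" (3): a world point X has camera coordinates R X + t. Camera axes: x right, y down, z forward; pixel columns grow to the right and rows downward; lengths in m; the calibration is good to about 2 mm. A picture is of the moment at which its call begins. There is no depth.
- close_job(): hands the job in, once; it reports no verdict.
The state is a dict: "time_s": time; "q": joint angles; "qvel": joint speeds; "joint_efforts": joint torques, N m; "position": TCP position; "tool_rot": TCP orientation; "ft_force": force on the tool from outside, world axes, zero at the start; "wrist_torque": the same for the moment, N m; "grip_width": finger opening in m.
Only numpy, scipy, OpenCV 4.12 (cv2) and the standard library are available. Lean on these libraries where they do the work, as an engineer would, in place of code of your own. Each camera call takes 0.05 s, during which the arm holds its last target.

TASK

Pick up the hook tool, drop its bent tip into the finger hole of the air unit's filter tray and pull the tray all the way out to its stop; keep the hand itself off the unit and the tray until then. Lay the hook back across both posts of its rest, let go, and then lift the used filter out of the tray and set it down flat in the steel dish without dropping it. Leave the tray fully out, and do not disturb the other things on the desk.

Things in the scene. Friction and masses are not known exactly. Their poses are not given: they have to be found in the camera images.
- unit: White air unit fixed to the desk, a box 200 deep (x) x 220 wide (y) x 124 high. Origin: middle of the lower edge of its front face, on the desk; its x axis points from the front (x = 0) to the back (x = 200), z up. The grey filter tray slides straight out of the front, along the unit's -x. The front's slot is 136 wide, from 6 to 78 above the desk.
- tray (a joint): How far the filter tray is out, in m: 0 shut, 0.12 at its stop. It slides with about 2.5 N of friction and stays where it is left. The tray's front plate is 150 wide, its top 74 above the desk; behind it is an open tray 122 wide inside, floor at 14 and side rims at 30 above the desk. The filter rides out with the tray.
- tray_hole (a point): Centre of the finger hole, at the top surface (41 above the desk) of the flat pull tab that sticks out level, 44 mm, from the tray's front plate. The tab is 54 wide and 6 thick. The hole is round, 22 in diameter, goes straight down through the tab, and its centre is 22 in front of the front plate. It moves with the tray; axes as the unit's.
- hook: Hook tool, 120 g: a black bar handle 100 long (x) x 18 wide (y) x 20 high (z), from whose +x end a steel rod, 8 in diameter, runs on level and then bends straight down, 85 from the handle's centre, ending 40 below the handle's centre line. Origin: centre of the handle, x along it to the bent end, z up as it lies on its rest (handle centre then 58 above the desk).
- hook_tip (a point): Lowest point of the hook tool's bent-down rod, at (85, 0, -40) in the hook's frame.
- rest: Grey rest for the hook, fixed: a base 105 x 64 x 8 with two posts, 8 thick, at x = -34 and +34. Each post's top has a level seat, 48 above the desk, between two cheeks that flare outwards: gap 24 at the seat, about 31 at their tops, 63 above the desk. The handle lies along the rest's x over both seats, the hook end beyond the +x post. Between the posts 60 of the handle is free to grip. Origin: centre of the underside of the base.
- filter: White filter cartridge, 60 g, a block 60 long (x) x 44 wide (y) x 22 high with brown pleats on top and an upright grip rib, 44 long (x), 12 thick (y), that rises from the middle of the block, from 22 to 46 above the underside. Lies loose in the tray. Origin: centre of the underside, z up.
- dish: Open steel dish, fixed: 170 (x) x 140 (y) outside, rim 25 high, walls and floor 4 thick. Origin: centre of the underside.
- bottle: Bystander: white bottle standing upright, 48 in diameter, 120 high. Origin: centre of its underside.
- adapter: Bystander: black power adapter, 100 x 50 x 32 high. Origin: centre of its underside.
- driver: Bystander: screwdriver with a black handle, 160 long, lying on the desk. x along it, towards the tip.
Mind the look-alikes: they are no part of the job. Of the things like the hook, leave any that is purple, red or yellow; of the rest the larger one is meant.

How it is judged (in metres and radians):
On the way, in this order (a step that is already met when the one before it is completed fails the run):
1. the hook's tip is down in the finger hole while the tray is still in (horizontal distance between hook_tip and tray_hole below 0.012 m and z of hook_tip in the frame of tray_hole between -0.035 and -0.005 m and value of joint tray below 0.06 m), for 0.1 s.
2. the tray is pulled out to its stop with the hook still in the hole (horizontal distance between hook_tip and tray_hole below 0.012 m and z of hook_tip in the frame of tray_hole between -0.035 and -0.005 m and value of joint tray above 0.11 m), for 0.2 s.
3. the hook lies back on its rest and is let go, the tray still out (x of hook in the frame of rest between -0.02 and 0.02 m and y of hook in the frame of rest between -0.009 and 0.009 m and z of hook in the frame of rest between 0.053 and 0.064 m and angle between the x axis of hook and the x axis of rest, either way round below 0.15 rad and angle between hook's own z axis and vertical below 0.15 rad and value of joint tray above 0.11 m and contact force between the fingers and hook below 0.1 N), for 0.2 s.
4. the filter lies flat in the dish (x of filter in the frame of dish between -0.06 and 0.06 m and y of filter in the frame of dish between -0.05 and 0.05 m and z of filter in the frame of dish below 0.009 m and angle between filter's own z axis and vertical below 0.1 rad), for 0.2 s.
At the end, for the whole second after the job is handed in: Tray out by over 110 of its 120 mm. Hook across both seats of its rest (handle centre within 20 mm along, 9 mm across, 0.15 rad). Filter flat (0.1 rad), rib up, on the dish's floor, its middle within 60 mm (x) and 50 mm (y) of the dish's. All at rest (all of step 4 and x of hook in the frame of rest between -0.02 and 0.02 m and y of hook in the frame of rest between -0.009 and 0.009 m and z of hook in the frame of rest between 0.053 and 0.064 m and angle between the x axis of hook and the x axis of rest, either way round below 0.15 rad and angle between hook's own z axis and vertical below 0.15 rad and value of joint tray above 0.11 m and linear speed of each of filter, hook below 0.02 m/s); the robot touches nothing.
It fails at once if the hand or arm pushes on the unit or its tray (over 2 N) before the tray is out (contact force between any of the fingers, the arm and unit above 2 N and value of joint tray below 0.11 m).
It fails at once if the filter is dropped (falls freely faster than 0.6 m/s, about 20 mm) (linear speed of filter above 0.6 m/s and contact force between the fingers and filter below 0.1 N).
It fails at once if the bottle is moved by more than 30 mm (distance of bottle from where it was at the start of the episode above 0.03 m).
It fails at once if the adapter is moved by more than 30 mm (distance of adapter from where it was at the start of the episode above 0.03 m).
It fails at once if the driver is moved by more than 30 mm (distance of driver from where it was at the start of the episode above 0.03 m).
It also fails if it takes over 70 s, if anything falls off the work surface, if the arm or the gripper's body presses on something with over 40 N, if the wrist force passes 120 N, or if a joint passes its speed limit or range.

## Working session

There is one attempt and no reset: what is moved stays moved. The work goes in short steps, Python scripts to look and compute and a tool call to move; the robot and the scene stay as the last step left them, time stands still between calls to the robot, and variables do not carry over. Pictures are saved under pics/ and viewed, and the job is handed in when it is done.

Besides the shell and the picture viewer there is one more tool, called after "Request:" as name(argument=value, ...), one argument or row to a line, values as JSON. jog_arm: Moves the arm, as the interface text tells. Its arguments: {"type":"object","properties":{"travel":{"type":"array"},"dr":{"type":"array"},"jaw":{"type":"number"},"newtons":{"type":"number"}},"required":["travel","dr"]}

```bash
mkdir -p pics; python3 - <<'E'
from rig import *
import cv2, json, numpy as np
for n in("scene","top"):
    d=get_image(n); cv2.imwrite(f"pics/{n}0.png",d["color"][:,:,::-1])
    print(n,d["fovy"],d["cx"],d["cy"],np.round(d["R"],4).tolist(),np.round(d["t"],4).tolist(), [k for k in d])
print(observe()); print(hold_point_z)
E
```

```text
scene 57.555777515733226 324.61571287460674 198.204819427687 [[-0.4452, 0.8954, 0.0092], [0.717, 0.3626, -0.5953], [-0.5364, -0.2584, -0.8034]] [0.2325, -0.3489, 1.4384] ['color', 'fovy', 'cx', 'cy', 'R', 't']
top 50.92797137248199 316.84764028054354 199.2139857110046 [[-0.0121, -0.9997, -0.0206], [-0.9948, 0.0141, -0.1013], [0.1016, 0.0193, -0.9946]] [0.0021, 0.5366, 1.2245] ['color', 'fovy', 'cx', 'cy', 'R', 't']
{'time_s': 0.1, 'q': array([ 5.32097406e+01,  2.18370615e+01,  7.43787964e+01, -4.24186039e-04,
        8.38600493e+01, -1.23368911e+01]), 'qvel': array([ 0.00464693, -0.03322846, -0.11783844, -0.01944213, -0.1039075 ,
       -0.01785837]), 'joint_efforts': array([ 4.49401370e-03, -4.49222445e+01, -2.31656009e+01, -1.36161507e-04,
        3.66891618e-03, -2.31998638e-05]), 'position': array([0.22752322, 0.50043834, 0.23078368]), 'tool_rot': array([[-9.10298700e-01,  4.13951273e-01, -7.87528506e-04],
       [ 4.13951930e-01,  9.10298119e-01, -1.06537536e-03],
       [ 2.75872230e-04, -1.29580875e-03, -9.99999122e-01]]), 'ft_force': array([-0.23413415, -0.35838671,  0.18793204]), 'wrist_torque': array([ 0.0126885 ,  0.03247308, -0.03833337]), 'grip_width': 0.0851553637009461}
0.0187
```

View pics/scene0.png

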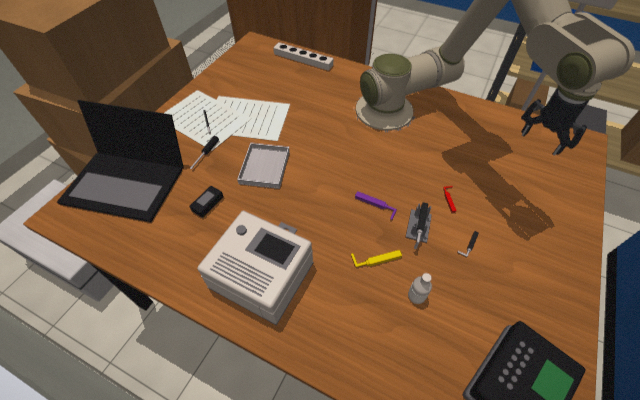

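View pics/top0.png

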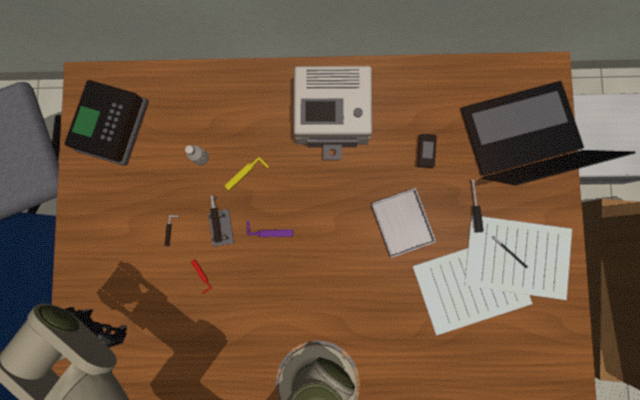

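Hook candidates in the top picture are the black one on the grey rest (216,220), a small black one (168,230), yellow (245,172), purple (270,232) and red (202,275). By the description it is the larger black one, on the rest. I'll check it in close crops.

```bash
cat > h.py <<'E'
from rig import *
import cv2, numpy as np
def cam(n):
    d=get_image(n); return d
def proj(d,X):
    X=np.atleast_2d(X); f=200/np.tan(np.radians(d["fovy"]/2)); c=X@np.array(d["R"]).T+np.array(d["t"])
    return np.c_[d["cx"]+f*c[:,0]/c[:,2], d["cy"]+f*c[:,1]/c[:,2]]
def unproj(d,uv,z):
    f=200/np.tan(np.radians(d["fovy"]/2)); uv=np.atleast_2d(np.array(uv,float)); R=np.array(d["R"]);t=np.array(d["t"])
    r=np.c_[(uv[:,0]-d["cx"])/f,(uv[:,1]-d["cy"])/f,np.ones(len(uv))]@R
    C=-R.T@t; s=(z-C[2])/r[:,2]; return C+s[:,None]*r
def crop(d,x0,y0,w,h,k,name,pts=None):
    im=d["color"][y0:y0+h,x0:x0+w,::-1].copy(); im=cv2.resize(im,None,fx=k,fy=k,interpolation=cv2.INTER_CUBIC)
    if pts is not None:
        for p in pts:
            cv2.circle(im,tuple(int(round(v)) for v in ((p[0]-x0+.5)*k,(p[1]-y0+.5)*k)),2,(0,255,0),-1)
    for x in range(x0-x0%10+10,x0+w,10): cv2.putText(im,str(x),(int((x-x0+.5)*k),8),0,.3,(0,255,255)); cv2.line(im,(int((x-x0+.5)*k),10),(int((x-x0+.5)*k),14),(0,255,255))
    for y in range(y0-y0%10+10,y0+h,10): cv2.putText(im,str(y),(0,int((y-y0+.5)*k)),0,.3,(0,255,255))
    cv2.imwrite("pics/"+name,im)
E
python3 - <<'E'
from h import *
t=cam("top"); s=cam("scene")
crop(t,190,180,60,75,8,"c1.png"); crop(s,385,185,65,75,8,"c2.png")
crop(t,285,60,95,105,6,"c3.png"); crop(s,190,200,130,125,6,"c4.png")
crop(t,365,180,80,80,7,"c5.png")
E
```

```text
(no output)
```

View pics/c1.png

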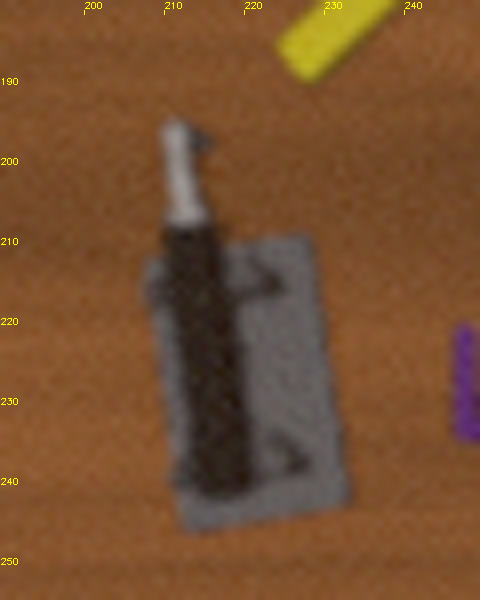

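View pics/c2.png

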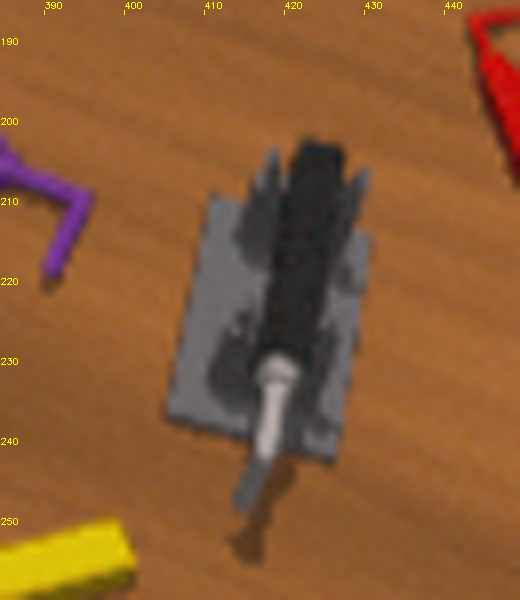

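View pics/c3.png

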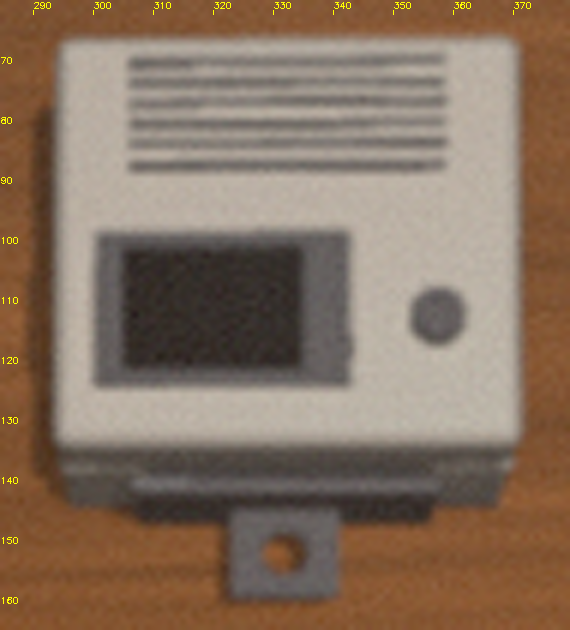

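View pics/c4.png

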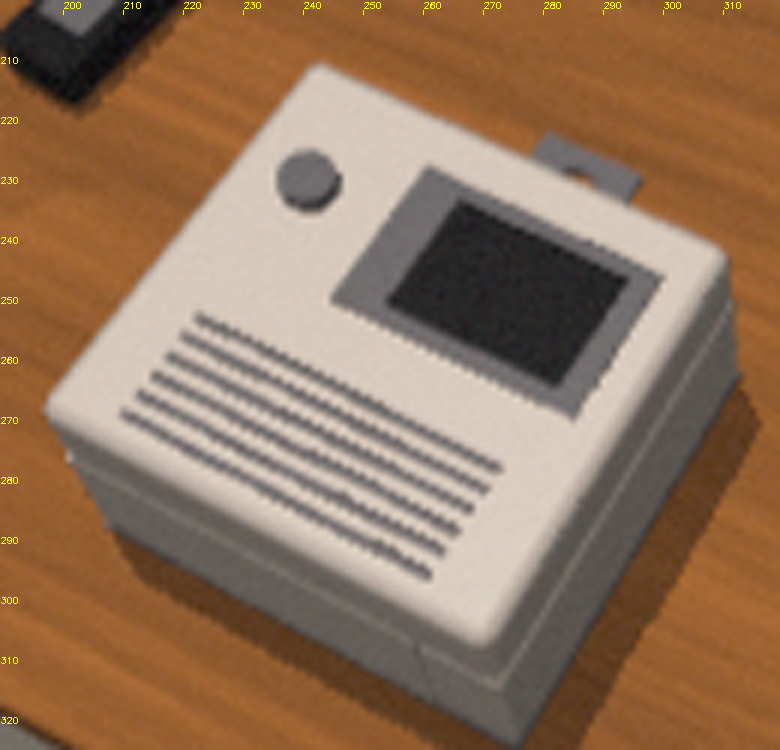

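View pics/c5.png

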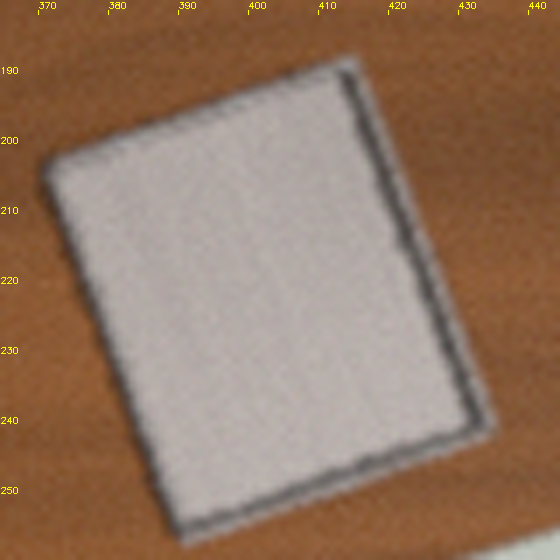

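```bash
python3 - <<'E'
from h import *
np.set_printoptions(precision=4,suppress=True)
t=cam("top"); s=cam("scene")
print("unit top",unproj(t,[(294,133.3),(370.8,133.3),(294.5,65.8),(370.3,65.8)],.124))
print("scene unit top",unproj(s,[(190+722/6-.5,200+255/6-.5),(190+318/6-.5,200+65/6-.5),(190+48/6-.5,200+408/6-.5),(190+488/6-.5,200+642/6-.5)],.124))
print("tab",unproj(t,[(322.8,159.2),(341.2,159.5),(331.7,151.5)],.041))
print("tab scene",unproj(s,[(190+582/6-.5,200+175/6-.5)],.041))
print("handle top",unproj(t,[(213.7,207.4),(217.4,241.3)],.068)); print("rod end",unproj(t,[(211.6,194.7)],.060))
print("handle scene",unproj(s,[(385+322/8-.5,185+143/8-.5)],.068),'bend', unproj(s,[(385+262/8-.5,185+455/8-.5)],.058),'tip',unproj(s,[(385+243/8-.5,185+508/8-.5)],.018))
print("rest base",unproj(t,[(190+185/8-.5,180+530/8-.5),(190+347/8-.5,180+500/8-.5),(190+313/8-.5,180+233/8-.5),(190+145/8-.5,180+262/8-.5)],.008))
dc=unproj(t,[(365+45/7-.5,180+165/7-.5),(365+357/7-.5,180+55/7-.5),(365+495/7-.5,180+432/7-.5),(365+182/7-.5,180+543/7-.5)],.025)
print("dish",dc,dc.mean(0))
E
```

```text
unit top [[ 0.7129  0.0548  0.124 ]
 [ 0.7092 -0.1594  0.124 ]
 [ 0.909   0.0521  0.124 ]
 [ 0.9045 -0.1629  0.124 ]]
scene unit top [[ 0.7196  0.0543  0.124 ]
 [ 0.7149 -0.1562  0.124 ]
 [ 0.9068 -0.1583  0.124 ]
 [ 0.9098  0.0534  0.124 ]]
tab [[ 0.6546 -0.0244  0.041 ]
 [ 0.6529 -0.0791  0.041 ]
 [ 0.6775 -0.0512  0.041 ]]
tab scene [[ 0.6699 -0.0508  0.041 ]]
handle top [[0.5129 0.2928 0.068 ]
 [0.4152 0.2809 0.068 ]]
rod end [[0.5509 0.3016 0.06  ]]
handle scene [[0.4182 0.2813 0.068 ]] bend [[0.5501 0.3027 0.058 ]] tip [[0.5484 0.3039 0.018 ]]
rest base [[0.4024 0.3106 0.008 ]
 [0.4128 0.2496 0.008 ]
 [0.5137 0.2633 0.008 ]
 [0.5036 0.3272 0.008 ]]
dish [[ 0.523  -0.1657  0.025 ]
 [ 0.5682 -0.2994  0.025 ]
 [ 0.4079 -0.3513  0.025 ]
 [ 0.3632 -0.219   0.025 ]] [ 0.4656 -0.2589  0.025 ]
```

The close crop shows a black handle with a steel bent rod on the grey rest at (216,225). It measures about 100 mm long, so it is the right hook. My estimates are: hook centre (0.463, 0.287) with yaw about 8.5°, hole (0.676, -0.0515, 0.041), unit yaw about -1°. Next I move above the handle.

Request:
jog_arm(
  travel=[
    [0.0146,-0.0133,-0.005],
    [0.0146,-0.0133,-0.005],
    [0.0146,-0.0133,-0.005],
    [0.0146,-0.0133,-0.005],
    [0.0146,-0.0133,-0.005],
    [0.0146,-0.0133,-0.005],
    [0.0146,-0.0133,-0.005],
    [0.0146,-0.0133,-0.005],
    [0.0146,-0.0133,-0.005],
    [0.0146,-0.0133,-0.005],
    [0.0146,-0.0133,-0.005],
    [0.0146,-0.0133,-0.005],
    [0.0146,-0.0133,-0.005],
    [0.0146,-0.0133,-0.005],
    [0.0146,-0.0133,-0.005],
    [0.0146,-0.0133,-0.005],
    [0,0,0],
    [0,0,0],
    [0,0,0],
  ],
  dr=[
    [0,0,0.036],
    [0,0,0.036],
    [0,0,0.036],
    [0,0,0.036],
    [0,0,0.036],
    [0,0,0.036],
    [0,0,0.036],
    [0,0,0.036],
    [0,0,0.036],
    [0,0,0.036],
    [0,0,0.036],
    [0,0,0.036],
    [0,0,0.036],
    [0,0,0.036],
    [0,0,0.036],
    [0,0,0.036],
    [0,0,0],
    [0,0,0],
    [0,0,0],
  ],
  jaw=0.0854,
)

```text
time_s: 1.88
position: [0.4609, 0.2881, 0.1514]
tool_rot: [[-0.989, -0.148, -0.0], [-0.148, 0.989, 0.0], [0.0, 0.0, -1.0]]
ft_force: [0.0, 0.1, 0.5]
grip_width: 0.0852
```

```bash
python3 - <<'E'
from h import *
o=observe(); print(o["time_s"],o["position"],o["tool_rot"].round(4).tolist())
t=cam("top"); s=cam("scene"); crop(t,160,160,110,110,6,"d1.png",proj(t,[o["position"]])); crop(s,350,110,120,130,6,"d2.png",proj(s,[o["position"]]))
E
```

```text
1.8833 [0.46088788 0.28813339 0.15144076] [[-0.989, -0.148, -0.0002], [-0.148, 0.989, 0.0001], [0.0002, 0.0002, -1.0]]
```

View pics/d2.png

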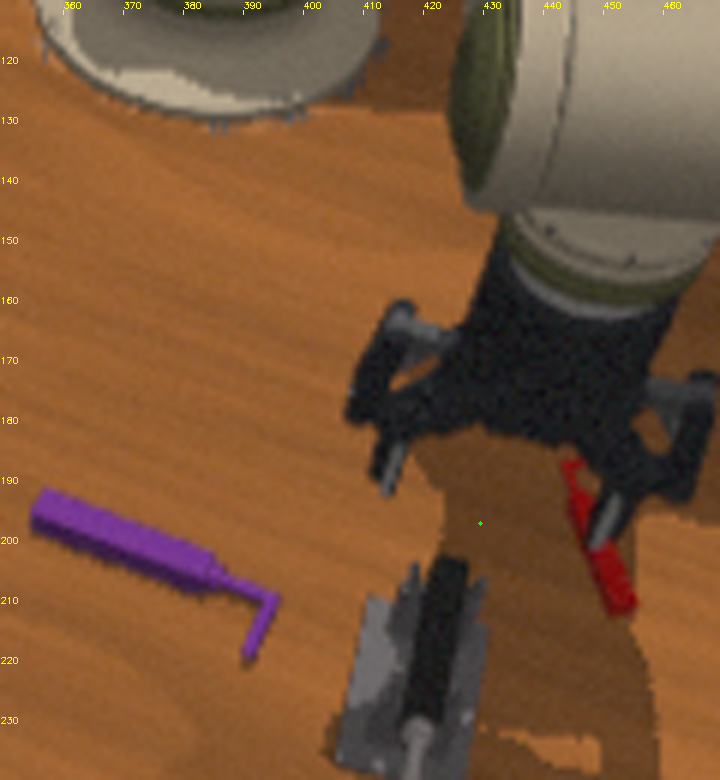

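The open jaws straddle the handle line: fingertips at (414,490) and (449,199), TCP mark at (428,197). Now I descend to the handle.

Request:
jog_arm(
  travel=[
    [0,0,-0.0125],
    [0,0,-0.0125],
    [0,0,-0.0125],
    [0,0,-0.0125],
    [0,0,-0.0125],
    [0,0,-0.0125],
    [0,0,-0.0125],
    [0,0,-0.0125],
    [0,0,-0.0125],
    [0,0,0],
    [0,0,0],
  ],
  dr=[
    [0,0,0],
    [0,0,0],
    [0,0,0],
    [0,0,0],
    [0,0,0],
    [0,0,0],
    [0,0,0],
    [0,0,0],
    [0,0,0],
    [0,0,0],
    [0,0,0],
  ],
)

```text
time_s: 2.9
position: [0.4608, 0.2883, 0.0389]
tool_rot: [[-0.989, -0.149, -0.001], [-0.149, 0.989, -0.0], [0.001, -0.0, -1.0]]
ft_force: [0.2, 0.2, -0.3]
grip_width: 0.0851
```

```bash
python3 - <<'E'
from h import *
s=cam("scene"); crop(s,370,150,90,100,7,"e2.png")
E
```

```text
(no output)
```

View pics/e2.png

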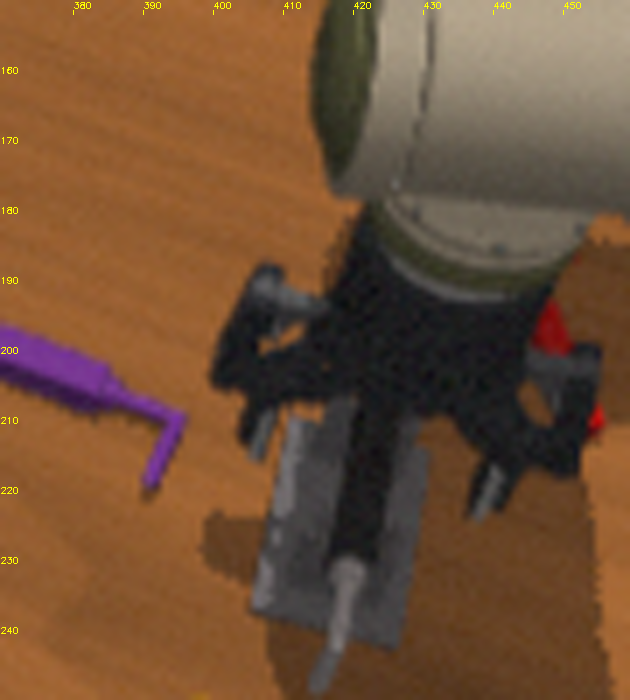

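The fingers are down on either side of the handle, at (406,213) and (439,221). I close the jaws.

Request:
jog_arm(
  travel=[
    [0,0,0],
    [0,0,0],
    [0,0,0],
    [0,0,0],
    [0,0,0],
    [0,0,0],
    [0,0,0],
    [0,0,0],
    [0,0,0],
    [0,0,0],
  ],
  dr=[
    [0,0,0],
    [0,0,0],
    [0,0,0],
    [0,0,0],
    [0,0,0],
    [0,0,0],
    [0,0,0],
    [0,0,0],
    [0,0,0],
    [0,0,0],
  ],
  jaw=0.005,
  newtons=60,
)

```text
time_s: 3.78
position: [0.4614, 0.2879, 0.0391]
tool_rot: [[-0.989, -0.149, 0.0], [-0.149, 0.989, 0.0], [-0.001, 0.0, -1.0]]
ft_force: [-1.7, -0.4, 5.2]
grip_width: 0.017
```

Request:
jog_arm(
  travel=[
    [0,0,0.008],
    [0,0,0.008],
    [0,0,0.008],
    [0,0,0.008],
    [0,0,0.008],
    [0,0,0.008],
    [0,0,0.008],
    [0,0,0.008],
    [0,0,0.008],
    [0,0,0.008],
    [0,0,0],
    [0,0,0],
  ],
  dr=[
    [0,0,0],
    [0,0,0],
    [0,0,0],
    [0,0,0],
    [0,0,0],
    [0,0,0],
    [0,0,0],
    [0,0,0],
    [0,0,0],
    [0,0,0],
    [0,0,0],
    [0,0,0],
  ],
)

```text
time_s: 4.78
position: [0.4614, 0.2879, 0.1192]
tool_rot: [[-0.989, -0.149, 0.001], [-0.149, 0.989, 0.0], [-0.001, 0.0, -1.0]]
ft_force: [-0.1, -0.9, -1.3]
grip_width: 0.0171
```

```bash
python3 - <<'E'
from h import *
s=cam("scene"); t=cam("top"); crop(s,370,140,100,120,6,"f2.png");crop(t,180,150,80,100,6,"f1.png")
E
```

```text
(no output)
```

View pics/f2.png

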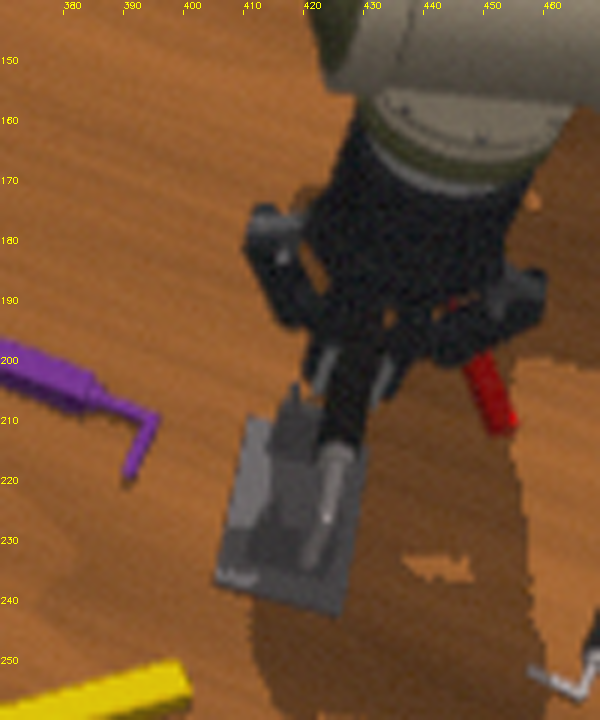

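View pics/f1.png

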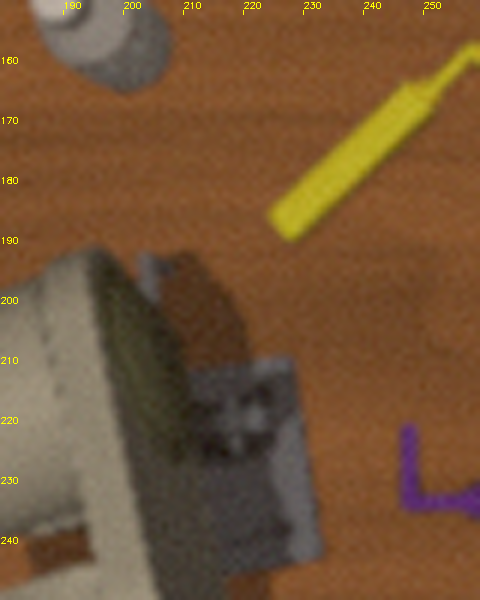

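```bash
python3 - <<'E'
from h import *
np.set_printoptions(precision=4,suppress=True)
s=cam("scene"); t=cam("top"); o=observe(); p=o["position"]
a=np.radians(8.6); u=np.array([np.cos(a),np.sin(a),0])
print("tip",unproj(s,[(421.7,233.2)],.098),"elbow",unproj(s,[(427,213.5+13)],.138)); print("top end", unproj(t,[(204.2,191.7)],.142))
for off in(0.,.003,.006): 
  q=p+[0,0,.0187]+off*u; tip=q+.085*u-[0,0,.04]; print(off,tip,proj(s,[tip]),proj(t,[q+.089*u+[0,0,.002]]))
E
```

```text
tip [[0.5461 0.3051 0.098 ]] elbow [[0.5475 0.3106 0.138 ]]
top end [[0.5499 0.2996 0.142 ]]
0.0 [0.5451 0.3004 0.097 ] [[420.1002 232.4319]] [[204.0008 192.1336]]
0.003 [0.5481 0.3009 0.097 ] [[419.9267 233.3342]] [[203.8541 191.0584]]
0.006 [0.551  0.3013 0.097 ] [[419.7525 234.2397]] [[203.7074 189.9838]]
```

Request:
jog_arm(
  travel=[
    [0.0092,-0.0241,0],
    [0.0092,-0.0241,0],
    [0.0092,-0.0241,0],
    [0.0092,-0.0241,0],
    [0.0092,-0.0241,0],
    [0.0092,-0.0241,0],
    [0.0092,-0.0241,0],
    [0.0092,-0.0241,0],
    [0.0092,-0.0241,0],
    [0.0092,-0.0241,0],
    [0.0092,-0.0241,0],
    [0.0092,-0.0241,0],
    [0.0092,-0.0241,-0.012],
    [0.0092,-0.0241,-0.012],
    [0,0,-0.015],
    [0,0,0],
    [0,0,0],
    [0,0,0],
  ],
  dr=[
    [0,0,-0.012],
    [0,0,-0.012],
    [0,0,-0.012],
    [0,0,-0.012],
    [0,0,-0.012],
    [0,0,-0.012],
    [0,0,-0.012],
    [0,0,-0.012],
    [0,0,-0.012],
    [0,0,-0.012],
    [0,0,-0.012],
    [0,0,-0.012],
    [0,0,-0.012],
    [0,0,-0.012],
    [0,0,0],
    [0,0,0],
    [0,0,0],
    [0,0,0],
  ],
)

```text
time_s: 6.48
position: [0.5901, -0.0489, 0.0804]
tool_rot: [[-1.0, 0.018, 0.0], [0.018, 1.0, 0.0], [-0.0, 0.0, -1.0]]
ft_force: [0.1, -0.0, -0.9]
grip_width: 0.017
```

```bash
python3 - <<'E'
from h import *
s=cam("scene"); t=cam("top"); crop(s,240,160,100,100,7,"g2.png");crop(t,285,120,90,90,7,"g1.png"); print(observe()["position"],observe()["tool_rot"].round(4).tolist())
E
```

```text
[ 0.59030101 -0.04887487  0.08079543] [[-0.9998, 0.0177, 0.0013], [0.0177, 0.9998, -0.0003], [-0.0013, -0.0003, -1.0]]
```

View pics/g2.png

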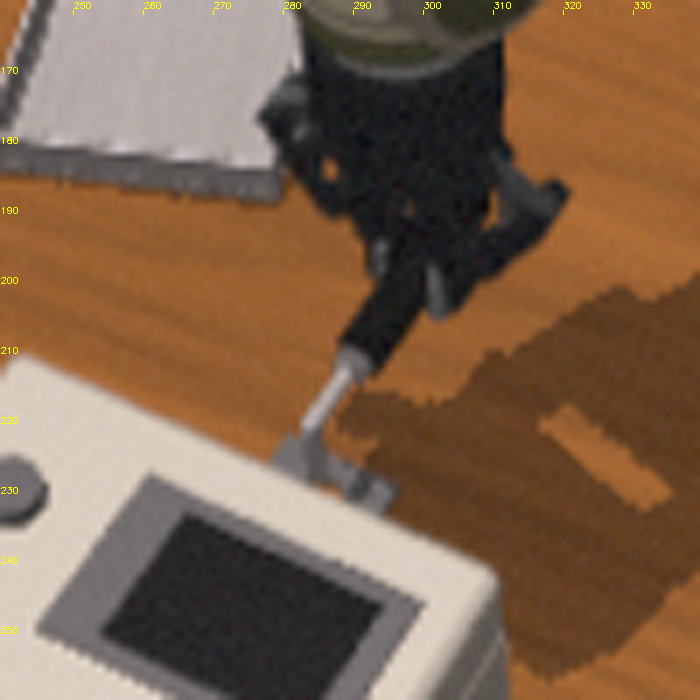

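View pics/g1.png

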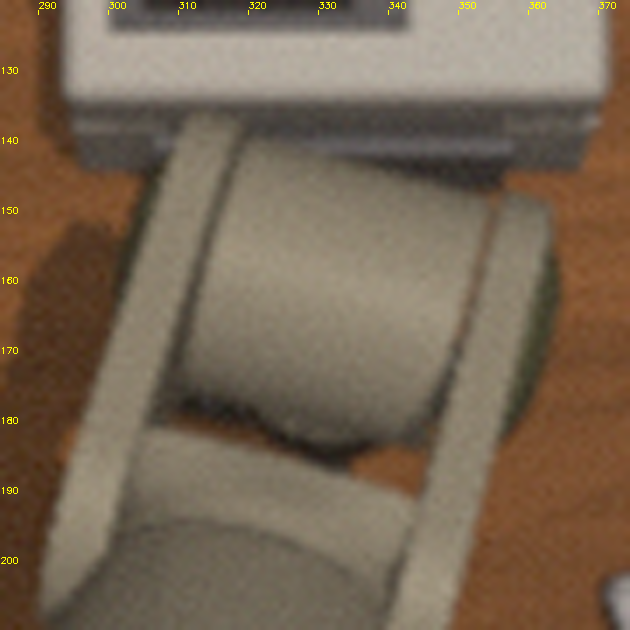

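```bash
python3 - <<'E'
from h import *
s=cam("scene");t=cam("top"); now=s["color"].copy(); p=observe()["position"]
c0=cv2.imread("pics/scene0.png")[:,:,::-1]; s["color"]=c0
th=np.linspace(0,2*np.pi,24,endpoint=False)
a=np.radians(-1); R=np.array([[np.cos(a),-np.sin(a)],[np.sin(a),np.cos(a)]])
H=np.array([.676,-.0515])
ring=np.c_[.011*np.cos(th),.011*np.sin(th)]; tab=np.array([[-.022,-.027],[-.022,.027]])
P=np.r_[ring,tab]@R.T+H; P=np.c_[P,np.full(len(P),.041)]
crop(s,260,200,50,45,14,"h1.png",proj(s,P))
t["color"]=cv2.imread("pics/top0.png")[:,:,::-1]; crop(t,310,130,45,40,14,"h3.png",proj(t,P))
s["color"]=now
tip=p+[.0855,-.0015,-.0213]; el=tip+[0,0,.04]
print(tip,proj(s,[tip,el,p+[.05,-.001,.0187]]))
crop(s,260,190,50,45,14,"h2.png",proj(s,np.r_[P,[tip,el,p+[.05,-.001,.0187]]]))
E
```

```text
[ 0.67575482 -0.05052533  0.05936389] [[285.07831402 226.86010189]
 [283.95203789 219.18027557]
 [290.45640615 209.84278813]]
```

View pics/h1.png

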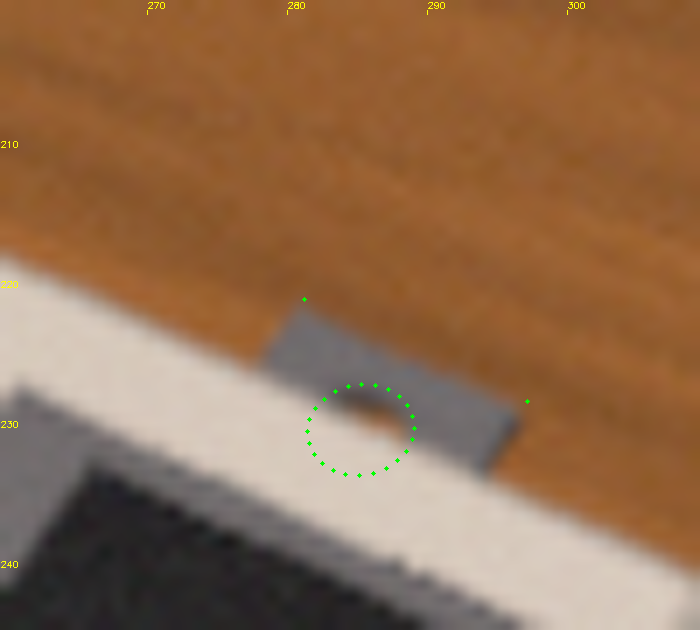

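View pics/h3.png

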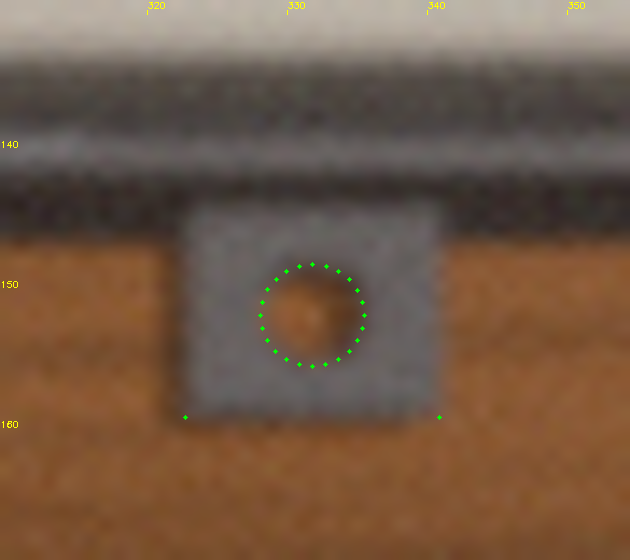

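View pics/h2.png

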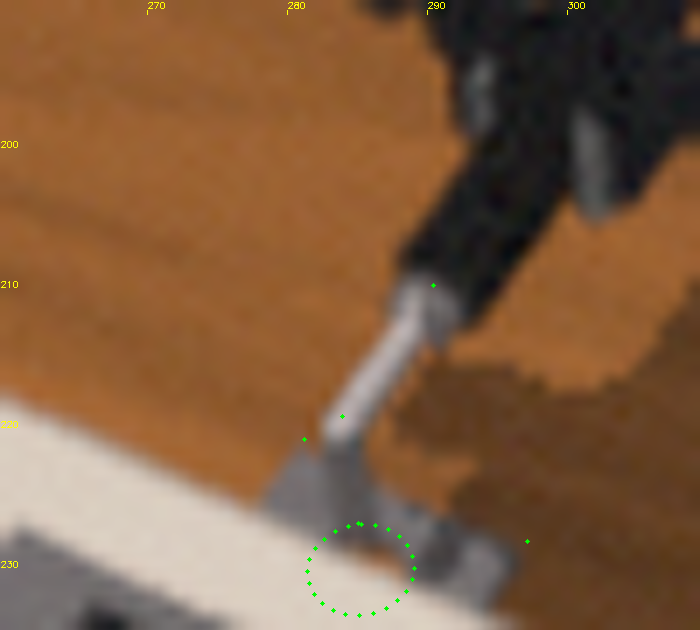

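The prediction agrees with both pictures to about 1 px: the tip at about (285,227) is over the hole at (285,230). I lower it carefully.

Request:
jog_arm(
  travel=[
    [0,-0.001,-0.004],
    [0,0,-0.004],
    [0,0,-0.004],
    [0,0,-0.004],
    [0,0,-0.004],
    [0,0,-0.003],
    [0,0,0],
  ],
  dr=[
    [0,0,0],
    [0,0,0],
    [0,0,0],
    [0,0,0],
    [0,0,0],
    [0,0,0],
    [0,0,0],
  ],
)

```text
time_s: 7.27
position: [0.5897, -0.0505, 0.0559]
tool_rot: [[-1.0, 0.019, -0.001], [0.019, 1.0, 0.0], [0.001, 0.0, -1.0]]
ft_force: [-0.6, 0.2, -0.9]
grip_width: 0.0172
```

Request:
jog_arm(
  travel=[
    [0,0,-0.004],
    [0,0,-0.004],
    [0,0,-0.004],
    [0,0,-0.001],
    [0,0,0],
    [0,0,0],
    [0,0,0],
  ],
  dr=[
    [0,0,0],
    [0,0,0],
    [0,0,0],
    [0,0,0],
    [0,0,0],
    [0,0,0],
    [0,0,0],
  ],
)

```text
time_s: 7.85
position: [0.5902, -0.0506, 0.044]
tool_rot: [[-1.0, 0.019, 0.0], [0.019, 1.0, -0.0], [-0.0, -0.0, -1.0]]
ft_force: [-0.2, 0.9, -1.2]
grip_width: 0.0167
```

```bash
python3 - <<'E'
from h import *
s=cam("scene"); crop(s,255,180,70,65,10,"i2.png"); print(observe()["position"])
E
```

```text
[ 0.59018215 -0.0505685   0.04403074]
```

View pics/i2.png

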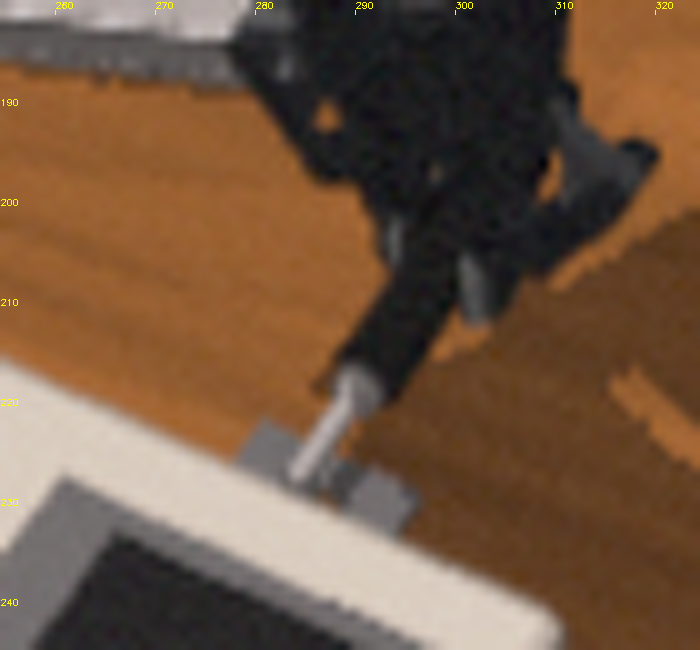

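The rod enters the tab at (284,227) with no vertical force, so the tip is in the hole. I pull.

Request:
jog_arm(
  travel=[
    [-0.005,0.0001,0],
    [-0.006,0.0001,0],
    [-0.006,0.0001,0],
    [-0.006,0.0001,0],
    [-0.006,0.0001,0],
    [-0.006,0.0001,0],
    [-0.006,0.0001,0],
    [-0.006,0.0001,0],
    [-0.006,0.0001,0],
    [-0.006,0.0001,0],
    [-0.006,0.0001,0],
    [0,0,0],
  ],
  dr=[
    [0,0,0],
    [0,0,0],
    [0,0,0],
    [0,0,0],
    [0,0,0],
    [0,0,0],
    [0,0,0],
    [0,0,0],
    [0,0,0],
    [0,0,0],
    [0,0,0],
    [0,0,0],
  ],
)

```text
time_s: 8.9
position: [0.5236, -0.0492, 0.0438]
tool_rot: [[-1.0, 0.019, -0.002], [0.019, 1.0, 0.0], [0.002, 0.0, -1.0]]
ft_force: [0.3, 0.5, -1.2]
grip_width: 0.0173
```

```bash
python3 - <<'E'
from h import *
s=cam("scene"); crop(s,245,140,85,105,7,"j2.png"); print(observe()["position"],observe()["ft_force"])
E
```

```text
[ 0.52403427 -0.04922944  0.04377549] [-0.67763432  0.07951707 -1.70229271]
```

View pics/j2.png

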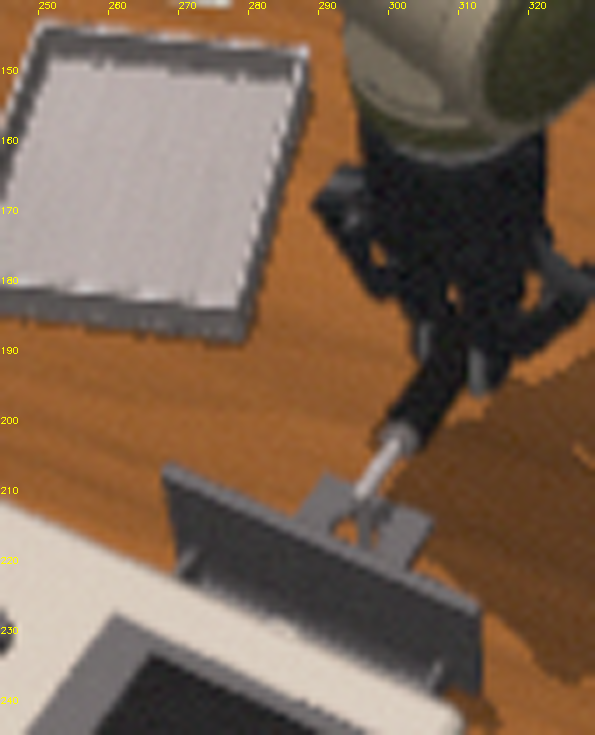

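The tray follows the hook: the plate is out at (170–315, 205–240). I carry on to the stop.

Request:
jog_arm(
  travel=[
    [-0.006,0.0001,0],
    [-0.006,0.0001,0],
    [-0.006,0.0001,0],
    [-0.006,0.0001,0],
    [-0.006,0.0001,0],
    [-0.006,0.0001,0],
    [-0.006,0.0001,0],
    [-0.006,0.0001,0],
    [-0.005,0.0001,0],
    [-0.003,0,0],
    [-0.002,0,0],
    [0,0,0],
    [0,0,0],
  ],
  dr=[
    [0,0,0],
    [0,0,0],
    [0,0,0],
    [0,0,0],
    [0,0,0],
    [0,0,0],
    [0,0,0],
    [0,0,0],
    [0,0,0],
    [0,0,0],
    [0,0,0],
    [0,0,0],
    [0,0,0],
  ],
)

```text
time_s: 10.03
position: [0.4667, -0.0484, 0.0438]
tool_rot: [[-1.0, 0.019, -0.001], [0.019, 1.0, 0.0], [0.001, 0.0, -1.0]]
ft_force: [-0.5, -0.3, -1.1]
grip_width: 0.0168
```

Request:
jog_arm(
  travel=[
    [-0.0015,0,0],
    [-0.0015,0,0],
    [-0.0015,0,0],
    [0,0,0],
    [0,0,0],
  ],
  dr=[
    [0,0,0],
    [0,0,0],
    [0,0,0],
    [0,0,0],
    [0,0,0],
  ],
)

```text
time_s: 10.45
position: [0.4655, -0.0489, 0.0441]
tool_rot: [[-1.0, 0.019, 0.007], [0.019, 1.0, -0.001], [-0.007, -0.001, -1.0]]
ft_force: [14.8, 2.1, -9.3]
grip_width: 0.017
```

```bash
python3 - <<'E'
from h import *
s=cam("scene"); t=cam("top"); crop(s,245,140,85,105,7,"k2.png"); crop(t,280,120,100,110,6,"k1.png"); print(observe()["position"],observe()["ft_force"])
E
```

```text
[ 0.46545157 -0.04891876  0.04403836] [14.09752686  2.40230336 -9.87251114]
```

View pics/k2.png

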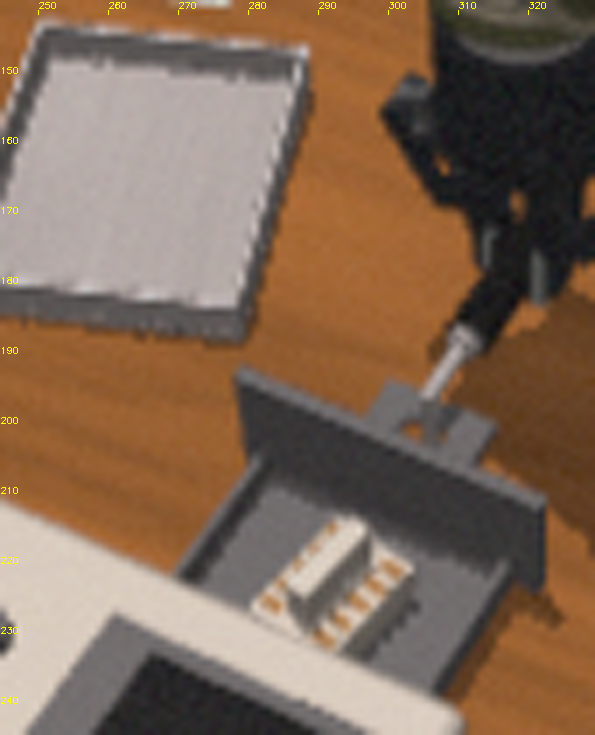

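View pics/k1.png

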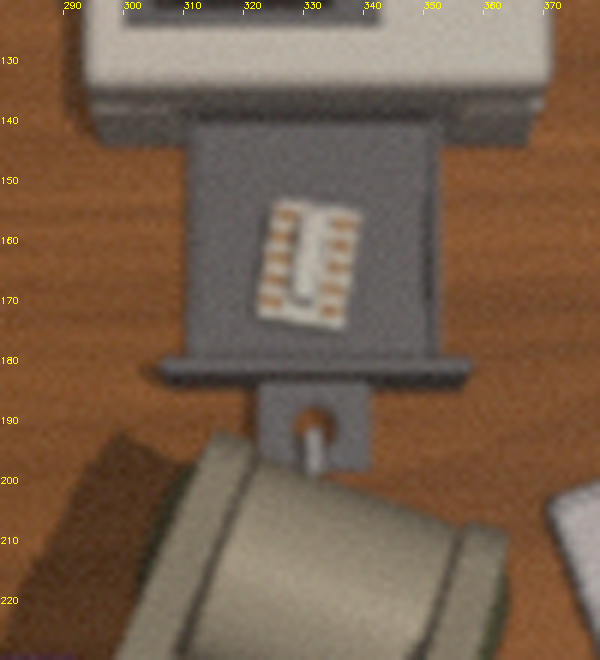

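The tray is at its stop: 14 N of reaction, the hole about 0.12 m out, the tip still in the hole at (331,193). The filter is visible at (330,163). I release the pull, lift the hook out and carry it back.

Request:
jog_arm(
  travel=[
    [0.003,0,0],
    [0.004,0,0],
    [0.003,0,0],
    [0,0,0],
    [0,0,0],
  ],
  dr=[
    [0,0,0],
    [0,0,0],
    [0,0,0],
    [0,0,0],
    [0,0,0],
  ],
)

```text
time_s: 10.97
position: [0.4724, -0.0485, 0.0437]
tool_rot: [[-1.0, 0.019, -0.001], [0.019, 1.0, 0.0], [0.001, 0.0, -1.0]]
ft_force: [-0.4, 0.2, -1.7]
grip_width: 0.0173
```

Request:
jog_arm(
  travel=[
    [0,0,0.005],
    [0,0,0.006],
    [0,0,0.008],
    [0,0,0.009],
    [0,0,0.009],
    [0,0,0.009],
    [0,0,0.009],
    [0,0,0.009],
    [0,0,0.009],
    [0,0,0.007],
    [0,0,0],
  ],
  dr=[
    [0,0,0],
    [0,0,0],
    [0,0,0],
    [0,0,0],
    [0,0,0],
    [0,0,0],
    [0,0,0],
    [0,0,0],
    [0,0,0],
    [0,0,0],
    [0,0,0],
  ],
)

```text
time_s: 11.88
position: [0.4732, -0.0488, 0.1253]
tool_rot: [[-1.0, 0.019, 0.002], [0.019, 1.0, -0.001], [-0.002, -0.001, -1.0]]
ft_force: [0.2, 0.1, -0.7]
grip_width: 0.0172
```

Request:
jog_arm(
  travel=[
    [-0.0007,0.021,0],
    [-0.0007,0.021,0],
    [-0.0007,0.021,0],
    [-0.0007,0.021,0],
    [-0.0007,0.021,0],
    [-0.0007,0.021,0],
    [-0.0007,0.021,0],
    [-0.0007,0.021,0],
    [-0.0007,0.021,0],
    [-0.0007,0.021,0],
    [-0.0007,0.021,0],
    [-0.0007,0.021,0],
    [-0.0007,0.021,0],
    [-0.0007,0.021,0],
    [-0.0007,0.021,0],
    [-0.0005,0.0214,0],
    [0,0,0],
    [0,0,0],
    [0,0,0],
  ],
  dr=[
    [0,0,0.0105],
    [0,0,0.0105],
    [0,0,0.0105],
    [0,0,0.0105],
    [0,0,0.0105],
    [0,0,0.0105],
    [0,0,0.0105],
    [0,0,0.0105],
    [0,0,0.0105],
    [0,0,0.0105],
    [0,0,0.0105],
    [0,0,0.0105],
    [0,0,0.0105],
    [0,0,0.0105],
    [0,0,0.0105],
    [0,0,0.0105],
    [0,0,0],
    [0,0,0],
    [0,0,0],
  ],
)

```text
time_s: 13.47
position: [0.4614, 0.2874, 0.1234]
tool_rot: [[-0.989, -0.149, -0.001], [-0.149, 0.989, -0.001], [0.001, -0.0, -1.0]]
ft_force: [0.6, 0.6, -1.5]
grip_width: 0.0171
```

```bash
python3 - <<'E'
from h import *
np.set_printoptions(precision=4,suppress=True)
s=cam("scene"); t=cam("top"); crop(s,370,140,100,120,6,"l2.png"); crop(t,280,110,100,110,7,"l1.png"); print(observe()["position"],observe()["tool_rot"],observe()["ft_force"])
E
```

```text
[0.4616 0.2871 0.1237] [[-0.989  -0.1477 -0.0005]
 [-0.1477  0.989  -0.0003]
 [ 0.0005 -0.0002 -1.    ]] [-1.2591 -0.451  -1.7926]
```

View pics/l2.png

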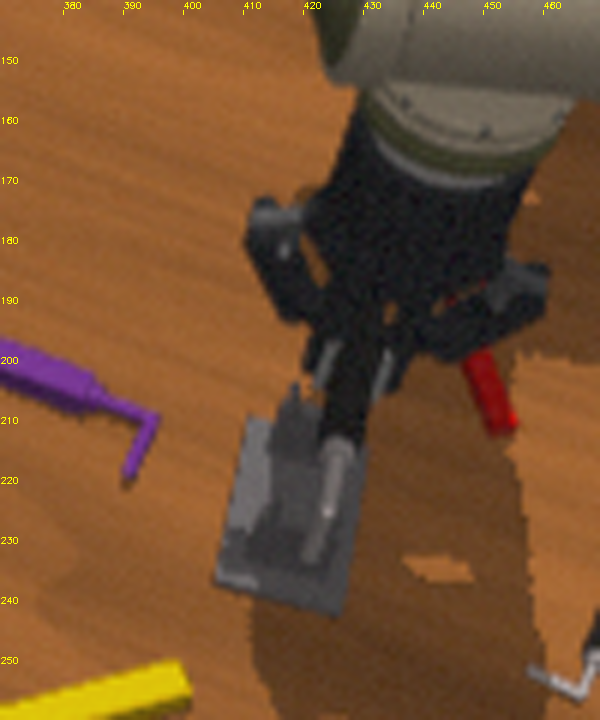

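View pics/l1.png

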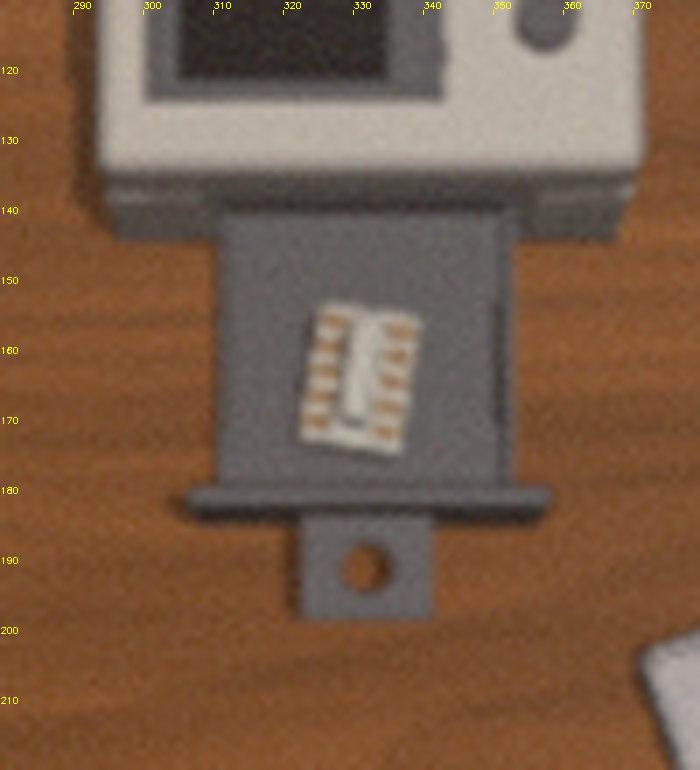

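Request:
jog_arm(
  travel=[
    [0,0.0005,-0.008],
    [0,0,-0.008],
    [0,0,-0.008],
    [0,0,-0.008],
    [0,0,-0.008],
    [0,0,-0.008],
    [0,0,-0.008],
    [0,0,-0.006],
    [0,0,-0.006],
    [0,0,-0.005],
    [0,0,-0.005],
    [0,0,-0.003],
    [0,0,0],
    [0,0,0],
  ],
  dr=[
    [0,0,0],
    [0,0,0],
    [0,0,0],
    [0,0,0],
    [0,0,0],
    [0,0,0],
    [0,0,0],
    [0,0,0],
    [0,0,0],
    [0,0,0],
    [0,0,0],
    [0,0,0],
    [0,0,0],
    [0,0,0],
  ],
)

```text
time_s: 14.73
position: [0.4616, 0.2884, 0.0429]
tool_rot: [[-0.989, -0.149, 0.0], [-0.149, 0.989, 0.0], [-0.0, 0.0, -1.0]]
ft_force: [-0.2, 0.1, -2.0]
grip_width: 0.0174
```

Request:
jog_arm(
  travel=[
    [0,0,-0.002],
    [0,0,-0.0015],
    [0,0,0],
    [0,0,0],
  ],
  dr=[
    [0,0,0],
    [0,0,0],
    [0,0,0],
    [0,0,0],
  ],
)

```text
time_s: 15.07
position: [0.4616, 0.2884, 0.0394]
tool_rot: [[-0.989, -0.149, 0.0], [-0.149, 0.989, 0.0], [-0.0, 0.0, -1.0]]
ft_force: [-1.3, -0.7, -1.7]
grip_width: 0.0173
```

```bash
python3 - <<'E'
from h import *
s=cam("scene"); crop(s,370,150,90,100,7,"m2.png")
E
```

```text
(no output)
```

View pics/m2.png

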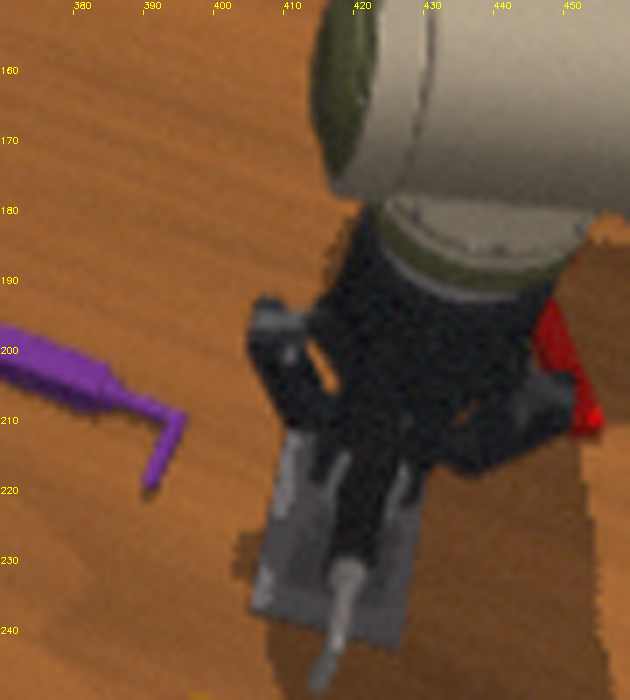

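Request:
jog_arm(
  travel=[
    [0,0,-0.001],
    [0,0,0],
    [0,0,0],
  ],
  dr=[
    [0,0,0],
    [0,0,0],
    [0,0,0],
  ],
)

```text
time_s: 15.37
position: [0.4617, 0.2884, 0.0391]
tool_rot: [[-0.989, -0.149, 0.001], [-0.149, 0.989, 0.0], [-0.001, 0.0, -1.0]]
ft_force: [-2.2, -1.7, 7.0]
grip_width: 0.0171
```

Request:
jog_arm(
  travel=[
    [0,0,0],
    [0,0,0],
    [0,0,0],
    [0,0,0],
    [0,0,0],
    [0,0,0],
    [0,0,0],
    [0,0,0],
  ],
  dr=[
    [0,0,0],
    [0,0,0],
    [0,0,0],
    [0,0,0],
    [0,0,0],
    [0,0,0],
    [0,0,0],
    [0,0,0],
  ],
  jaw=0.08,
)

```text
time_s: 16.03
position: [0.4616, 0.2883, 0.0383]
tool_rot: [[-0.989, -0.149, -0.0], [-0.149, 0.989, -0.0], [0.0, -0.0, -1.0]]
ft_force: [0.0, 0.5, 0.2]
grip_width: 0.08
```

```bash
python3 - <<'E'
from h import *
s=cam("scene"); crop(s,370,150,90,100,7,"n2.png")
E
```

```text
(no output)
```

View pics/n2.png

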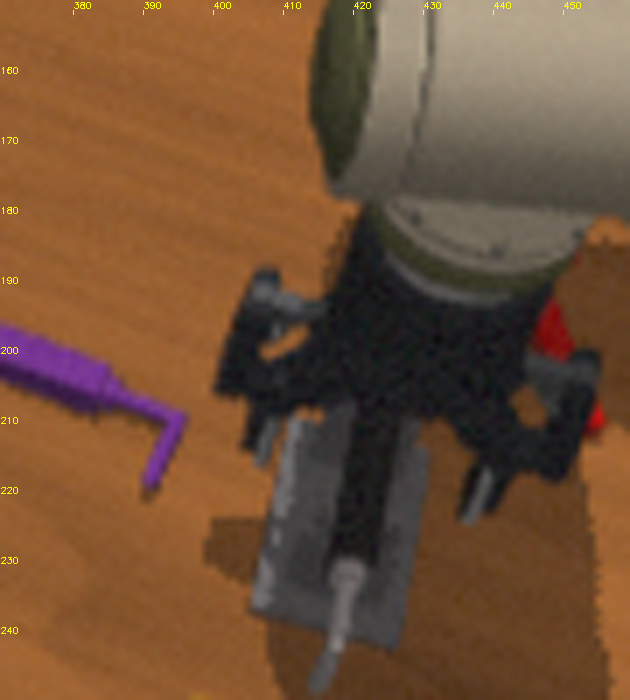

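Request:
jog_arm(
  travel=[
    [0,0,0.012],
    [0,0,0.012],
    [0,0,0.014],
    [0,0,0.014],
    [0,0,0.014],
    [0,0,0.014],
    [0,0,0.014],
    [0,0,0.014],
    [0,0,0],
  ],
  dr=[
    [0,0,0],
    [0,0,0],
    [0,0,0],
    [0,0,0],
    [0,0,0],
    [0,0,0],
    [0,0,0],
    [0,0,0],
    [0,0,0],
  ],
)

```text
time_s: 16.83
position: [0.4626, 0.2887, 0.1488]
tool_rot: [[-0.989, -0.149, 0.004], [-0.149, 0.989, 0.002], [-0.005, 0.001, -1.0]]
ft_force: [-0.2, -0.1, 1.6]
grip_width: 0.0798
```

```bash
python3 - <<'E'
from h import *
np.set_printoptions(precision=4,suppress=True)
s=cam("scene"); t=cam("top")
k=7; c=[(322,303),(420,317),(402,452),(301,440)]
W=unproj(t,[(280+x/k-.5,110+y/k-.5) for x,y in c],.036); print(W,W.mean(0)); 
v=(W[0]+W[1]-W[2]-W[3])/2; print("len",np.linalg.norm(v),"yaw",np.degrees(np.arctan2(v[1],v[0]))); w=(W[0]+W[3]-W[1]-W[2])/2; print("wid",np.linalg.norm(w),np.degrees(np.arctan2(w[1],w[0]))-90)
m=W.mean(0); a=np.radians(-8.5)
def box(l,b,z): 
  q=np.array([[l,b],[l,-b],[-l,-b],[-l,b]])/2; R=np.array([[np.cos(a),-np.sin(a)],[np.sin(a),np.cos(a)]]); return np.c_[q@R.T+m[:2],[z]*4]
P=np.r_[box(.06,.044,.036),box(.044,.012,.060)]
crop(t,310,140,40,45,15,"o1.png",proj(t,P)); crop(s,270,190,60,50,13,"o2.png",proj(s,P)); crop(s,370,150,90,100,7,"o3.png")
print("hole now",unproj(t,[(280+366/7-.5,110+568/7-.5)],.041))
E
```

```text
[[ 0.675  -0.0327  0.036 ]
 [ 0.6682 -0.0745  0.036 ]
 [ 0.6101 -0.0658  0.036 ]
 [ 0.6159 -0.023   0.036 ]] [ 0.6423 -0.049   0.036 ]
len 0.059350895692145904 yaw -8.936056227559922
wid 0.042756923409654 -8.46900695207681
hole now [[ 0.56   -0.0497  0.041 ]]
```

View pics/o1.png

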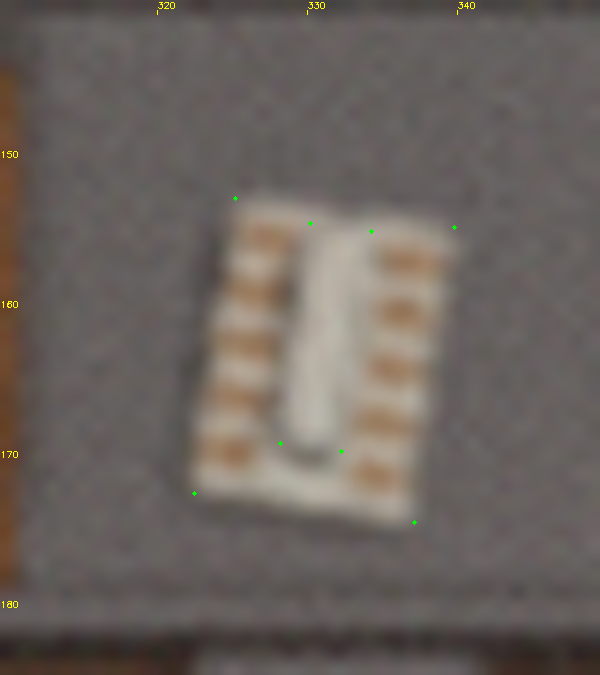

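View pics/o2.png

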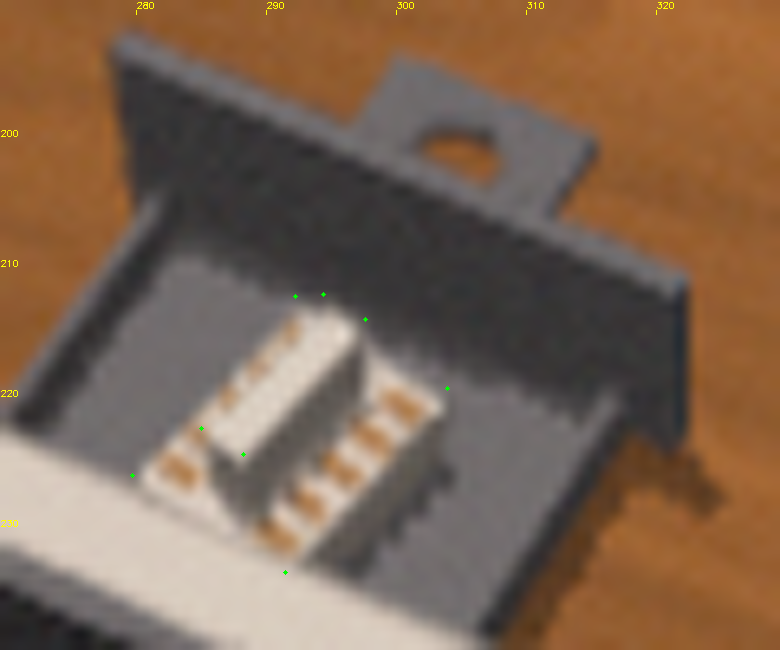

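View pics/o3.png

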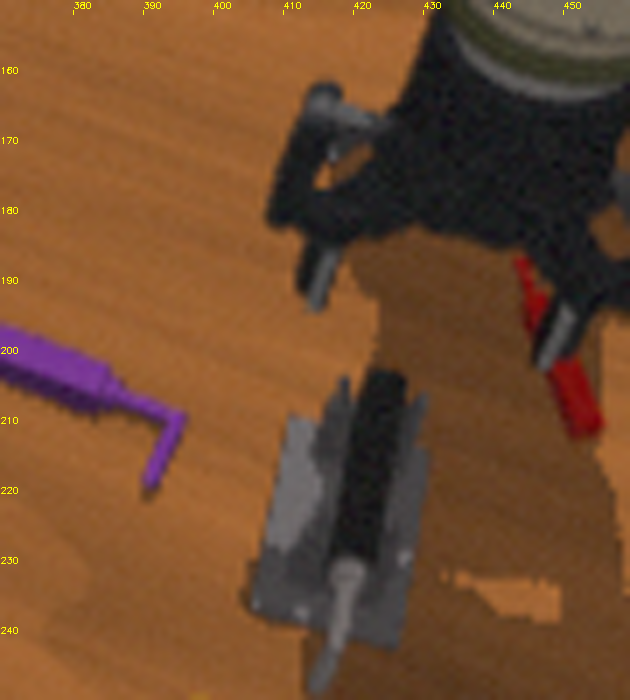

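The hook lies on its rest at (419,218), in the same place as before. The filter is at (0.642, -0.049) with yaw about -8.7°, and the rib top is at 0.060. I move above it with the jaws at 45 mm.

Request:
jog_arm(
  travel=[
    [0.0105,-0.0199,0],
    [0.0105,-0.0199,0],
    [0.0105,-0.0199,0],
    [0.0105,-0.0199,0],
    [0.0105,-0.0199,0],
    [0.0105,-0.0199,0],
    [0.0105,-0.0199,0],
    [0.0105,-0.0199,0],
    [0.0105,-0.0199,0],
    [0.0105,-0.0199,0],
    [0.0105,-0.0199,0],
    [0.0105,-0.0199,0],
    [0.0105,-0.0199,0],
    [0.0105,-0.0199,0],
    [0.0105,-0.0199,0],
    [0.0105,-0.0199,0],
    [0.0105,-0.0199,0],
    [0,0,-0.03],
    [0,0,-0.02],
    [0,0,0],
  ],
  dr=[
    [0,0,-0.0176],
    [0,0,-0.0176],
    [0,0,-0.0176],
    [0,0,-0.0176],
    [0,0,-0.0176],
    [0,0,-0.0176],
    [0,0,-0.0176],
    [0,0,-0.0176],
    [0,0,-0.0176],
    [0,0,-0.0176],
    [0,0,-0.0176],
    [0,0,-0.0176],
    [0,0,-0.0176],
    [0,0,-0.0176],
    [0,0,-0.0176],
    [0,0,-0.0176],
    [0,0,-0.0176],
    [0,0,0],
    [0,0,0],
    [0,0,0],
  ],
  jaw=0.045,
)

```text
time_s: 18.6
position: [0.6376, -0.0498, 0.0906]
tool_rot: [[-0.989, 0.15, -0.01], [0.15, 0.989, 0.003], [0.01, 0.001, -1.0]]
ft_force: [-1.3, 0.6, -0.4]
grip_width: 0.0449
```

```bash
python3 - <<'E'
from h import *
np.set_printoptions(precision=4,suppress=True)
s=cam("scene"); o=observe(); crop(s,255,140,90,100,7,"p2.png",proj(s,[o["position"]])); print(o["position"],o["tool_rot"])
E
```

```text
[ 0.6386 -0.0498  0.0933] [[-0.9887  0.1497 -0.0061]
 [ 0.1497  0.9887  0.0016]
 [ 0.0063  0.0007 -1.    ]]
```

View pics/p2.png

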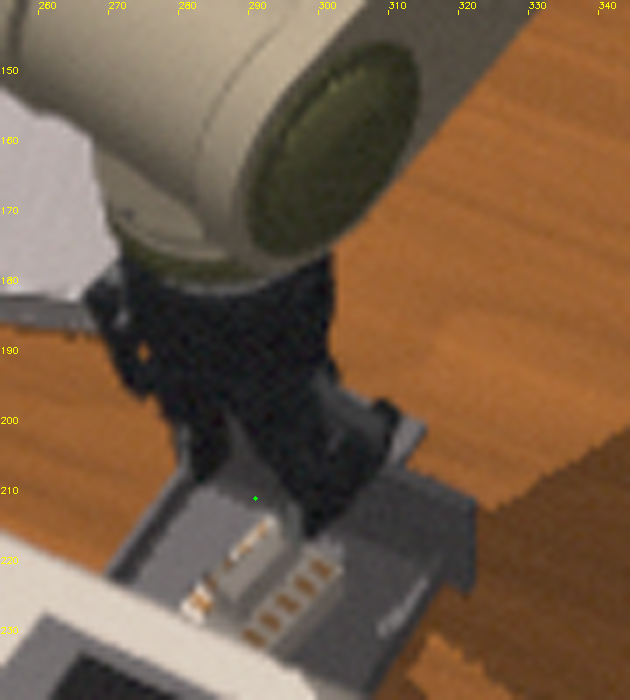

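Request:
jog_arm(
  travel=[
    [0,0,0],
    [0,0,-0.006],
    [0,0,-0.006],
    [0,0,-0.006],
    [0,0,-0.006],
    [0,0,-0.006],
    [0,0,0],
    [0,0,0],
    [0,0,0],
  ],
  dr=[
    [0,0,0],
    [0,0,0],
    [0,0,0],
    [0,0,0],
    [0,0,0],
    [0,0,0],
    [0,0,0],
    [0,0,0],
    [0,0,0],
  ],
)

```text
time_s: 19.4
position: [0.6402, -0.05, 0.0665]
tool_rot: [[-0.989, 0.149, 0.0], [0.149, 0.989, -0.0], [-0.0, -0.0, -1.0]]
ft_force: [0.1, 0.1, -0.5]
grip_width: 0.0449
```

```bash
python3 - <<'E'
from h import *
np.set_printoptions(precision=4,suppress=True)
s=cam("scene"); o=observe(); crop(s,265,170,60,65,11,"q2.png",proj(s,[o["position"]])); print(o["position"],o["tool_rot"])
E
```

```text
[ 0.6403 -0.05    0.0666] [[-0.9888  0.1495  0.0006]
 [ 0.1495  0.9888 -0.0002]
 [-0.0007 -0.0001 -1.    ]]
```

View pics/q2.png

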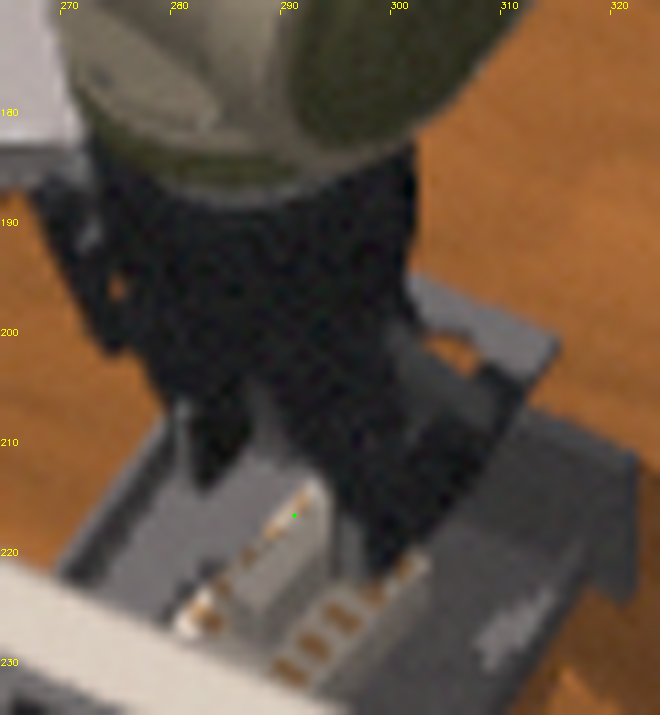

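The fingertips at (283,213) and (298,221) straddle the rib, whose middle is near (290,219). I descend to z 0.040 and grip.

Request:
jog_arm(
  travel=[
    [0.001,0,-0.005],
    [0,0,-0.005],
    [0,0,-0.005],
    [0,0,-0.005],
    [0,0,-0.004],
    [0,0,-0.002],
    [0,0,0],
    [0,0,0],
  ],
  dr=[
    [0,0,0],
    [0,0,0],
    [0,0,0],
    [0,0,0],
    [0,0,0],
    [0,0,0],
    [0,0,0],
    [0,0,0],
  ],
)

```text
time_s: 20.12
position: [0.6411, -0.05, 0.0403]
tool_rot: [[-0.989, 0.149, -0.0], [0.149, 0.989, -0.0], [0.0, -0.0, -1.0]]
ft_force: [-0.2, 0.8, -0.3]
grip_width: 0.0451
```

Request:
jog_arm(
  travel=[
    [0,0,0],
    [0,0,0],
    [0,0,0],
    [0,0,0],
    [0,0,0],
    [0,0,0],
    [0,0,0],
  ],
  dr=[
    [0,0,0],
    [0,0,0],
    [0,0,0],
    [0,0,0],
    [0,0,0],
    [0,0,0],
    [0,0,0],
  ],
  jaw=0.003,
  newtons=40,
)

```text
time_s: 20.7
position: [0.6411, -0.0499, 0.0405]
tool_rot: [[-0.989, 0.149, 0.0], [0.149, 0.989, -0.0], [-0.0, -0.0, -1.0]]
ft_force: [-0.4, 0.2, 1.2]
grip_width: 0.011
```

Request:
jog_arm(
  travel=[
    [0,0,0.004],
    [0,0,0.006],
    [0,0,0.008],
    [0,0,0.009],
    [0,0,0.01],
    [0,0,0.01],
    [0,0,0.01],
    [0,0,0.01],
    [0,0,0.01],
    [0,0,0.008],
    [0,0,0.006],
    [0,0,0.004],
    [0,0,0],
    [0,0,0],
  ],
  dr=[
    [0,0,0],
    [0,0,0],
    [0,0,0],
    [0,0,0],
    [0,0,0],
    [0,0,0],
    [0,0,0],
    [0,0,0],
    [0,0,0],
    [0,0,0],
    [0,0,0],
    [0,0,0],
    [0,0,0],
    [0,0,0],
  ],
)

```text
time_s: 21.87
position: [0.641, -0.0499, 0.1351]
tool_rot: [[-0.989, 0.149, -0.0], [0.149, 0.989, 0.0], [0.0, 0.0, -1.0]]
ft_force: [-0.6, 1.2, -1.4]
grip_width: 0.0107
```

```bash
python3 - <<'E'
from h import *
s=cam("scene"); crop(s,230,90,110,130,6,"r2.png")
E
```

```text
(no output)
```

View pics/r2.png

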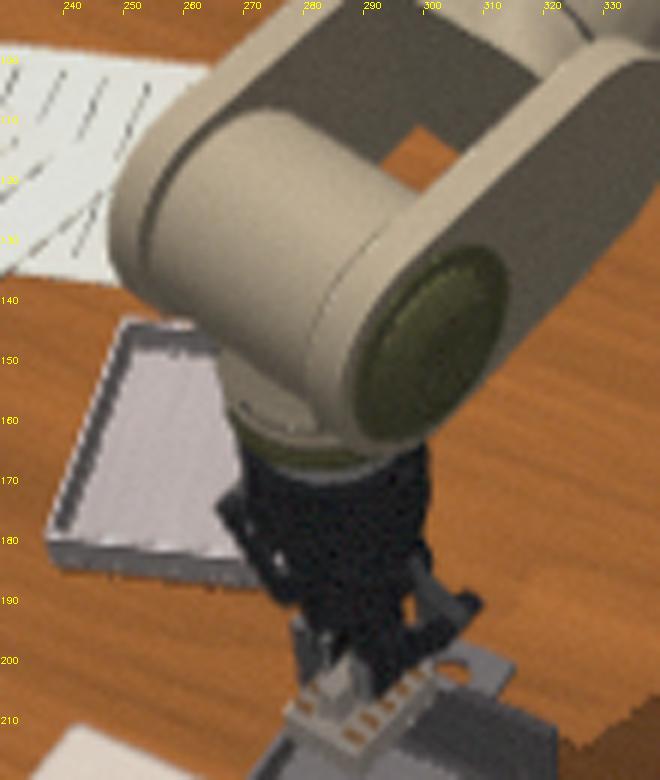

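The filter is held level at (290,208). I carry it over the dish.

Request:
jog_arm(
  travel=[
    [-0.006,-0.007,0],
    [-0.01,-0.012,0],
    [-0.0125,-0.015,0],
    [-0.0125,-0.015,0],
    [-0.0125,-0.015,0],
    [-0.0125,-0.015,0],
    [-0.0125,-0.015,0],
    [-0.0125,-0.015,0],
    [-0.0125,-0.015,0],
    [-0.0125,-0.015,0],
    [-0.0125,-0.015,0],
    [-0.0125,-0.015,0],
    [-0.0125,-0.015,-0.01],
    [-0.0125,-0.015,-0.01],
    [-0.006,-0.007,-0.01],
    [-0.003,-0.003,-0.01],
    [0,0,-0.01],
    [0,0,0],
    [0,0,0],
  ],
  dr=[
    [0,0,0],
    [0,0,0],
    [0,0,0],
    [0,0,0],
    [0,0,0],
    [0,0,0],
    [0,0,0],
    [0,0,0],
    [0,0,0],
    [0,0,0],
    [0,0,0],
    [0,0,0],
    [0,0,0],
    [0,0,0],
    [0,0,0],
    [0,0,0],
    [0,0,0],
    [0,0,0],
    [0,0,0],
  ],
)

```text
time_s: 23.5
position: [0.4659, -0.2587, 0.085]
tool_rot: [[-0.989, 0.149, -0.001], [0.149, 0.989, 0.001], [0.001, 0.001, -1.0]]
ft_force: [0.1, -0.8, -0.1]
grip_width: 0.0111
```

```bash
python3 - <<'E'
from h import *
s=cam("scene"); crop(s,220,90,110,130,6,"s2.png"); print(observe()["position"])
E
```

```text
[ 0.46624937 -0.2587302   0.08547548]
```

View pics/s2.png

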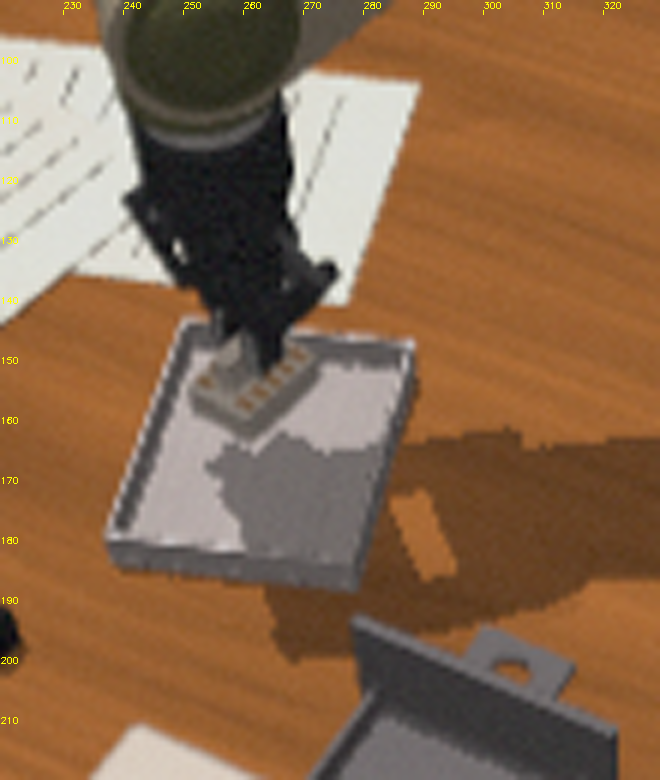

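Request:
jog_arm(
  travel=[
    [0,0,-0.005],
    [0,0,-0.007],
    [0,0,-0.008],
    [0,0,-0.008],
    [0,0,-0.007],
    [0,0,-0.006],
    [0,0,-0.005],
    [0,0,-0.004],
    [0,0,-0.002],
    [0,0,0],
    [0,0,0],
  ],
  dr=[
    [0,0,0],
    [0,0,0],
    [0,0,0],
    [0,0,0],
    [0,0,0],
    [0,0,0],
    [0,0,0],
    [0,0,0],
    [0,0,0],
    [0,0,0],
    [0,0,0],
  ],
)

```text
time_s: 24.47
position: [0.4661, -0.259, 0.0334]
tool_rot: [[-0.989, 0.149, 0.0], [0.149, 0.989, -0.0], [-0.0, -0.0, -1.0]]
ft_force: [-0.4, 0.0, -0.6]
grip_width: 0.0111
```

Request:
jog_arm(
  travel=[
    [0,0,-0.001],
    [0,0,-0.001],
    [0,0,0],
  ],
  dr=[
    [0,0,0],
    [0,0,0],
    [0,0,0],
  ],
)

```text
time_s: 24.72
position: [0.4661, -0.2589, 0.0313]
tool_rot: [[-0.989, 0.149, 0.0], [0.149, 0.989, -0.0], [-0.0, -0.0, -1.0]]
ft_force: [0.4, -0.6, -0.2]
grip_width: 0.0108
```

Request:
jog_arm(
  travel=[
    [0,0,-0.001],
    [0,0,0],
    [0,0,0],
  ],
  dr=[
    [0,0,0],
    [0,0,0],
    [0,0,0],
  ],
)

```text
time_s: 24.97
position: [0.4661, -0.259, 0.0304]
tool_rot: [[-0.989, 0.149, 0.0], [0.149, 0.989, -0.0], [-0.0, -0.0, -1.0]]
ft_force: [0.5, 0.4, 0.3]
grip_width: 0.0112
```

Request:
jog_arm(
  travel=[
    [0,0,-0.001],
    [0,0,0],
    [0,0,0],
  ],
  dr=[
    [0,0,0],
    [0,0,0],
    [0,0,0],
  ],
)

```text
time_s: 25.22
position: [0.4661, -0.259, 0.0304]
tool_rot: [[-0.989, 0.149, 0.001], [0.149, 0.989, -0.001], [-0.001, -0.001, -1.0]]
ft_force: [-3.1, 2.0, 11.4]
grip_width: 0.0109
```

Contact with the dish floor: 11 N up at z 0.0304, as predicted. I open the jaws and rise.

Request:
jog_arm(
  travel=[
    [0,0,0.0005],
    [0,0,0],
    [0,0,0],
  ],
  dr=[
    [0,0,0],
    [0,0,0],
    [0,0,0],
  ],
)

```text
time_s: 25.47
position: [0.4661, -0.259, 0.0304]
tool_rot: [[-0.989, 0.149, 0.0], [0.149, 0.989, -0.0], [-0.0, -0.0, -1.0]]
ft_force: [-2.8, 1.7, 7.8]
grip_width: 0.0108
```

Request:
jog_arm(
  travel=[
    [0,0,0],
    [0,0,0],
    [0,0,0],
    [0,0,0],
    [0,0,0],
    [0,0,0],
  ],
  dr=[
    [0,0,0],
    [0,0,0],
    [0,0,0],
    [0,0,0],
    [0,0,0],
    [0,0,0],
  ],
  jaw=0.045,
)

```text
time_s: 25.97
position: [0.466, -0.259, 0.0297]
tool_rot: [[-0.989, 0.149, -0.0], [0.149, 0.989, 0.0], [0.0, 0.0, -1.0]]
ft_force: [-0.3, 0.8, -0.5]
grip_width: 0.0451
```

Request:
jog_arm(
  travel=[
    [0,0,0.008],
    [0,0,0.012],
    [0,0,0.014],
    [0,0,0.016],
    [0,0,0.016],
    [0,0,0.016],
    [0,0,0.016],
    [0,0,0.016],
    [-0.01,0.02,0.016],
    [-0.01,0.02,0.01],
    [-0.01,0.02,0.01],
    [-0.01,0.02,0.01],
    [-0.01,0.02,0.01],
    [-0.01,0.02,0.01],
    [-0.01,0.02,0.01],
    [-0.01,0.02,0],
    [0,0,0],
    [0,0,0],
  ],
  dr=[
    [0,0,0],
    [0,0,0],
    [0,0,0],
    [0,0,0],
    [0,0,0],
    [0,0,0],
    [0,0,0],
    [0,0,0],
    [0,0,0],
    [0,0,0],
    [0,0,0],
    [0,0,0],
    [0,0,0],
    [0,0,0],
    [0,0,0],
    [0,0,0],
    [0,0,0],
    [0,0,0],
  ],
)

```text
time_s: 27.47
position: [0.3858, -0.0984, 0.2206]
tool_rot: [[-0.989, 0.148, 0.001], [0.148, 0.989, -0.001], [-0.001, -0.001, -1.0]]
ft_force: [1.0, -0.4, -0.3]
grip_width: 0.0449
```

```bash
python3 - <<'E'
from h import *
for n in("scene","top"):
    d=get_image(n); cv2.imwrite(f"pics/{n}1.png",d["color"][:,:,::-1])
t=cam("top"); crop(t,365,180,80,80,7,"t1.png"); s=cam("scene"); crop(s,370,150,90,100,7,"t2.png")
E
```

```text
(no output)
```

View pics/scene1.png

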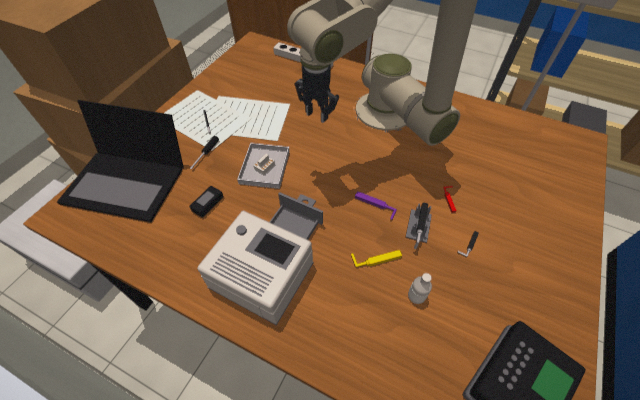

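View pics/top1.png

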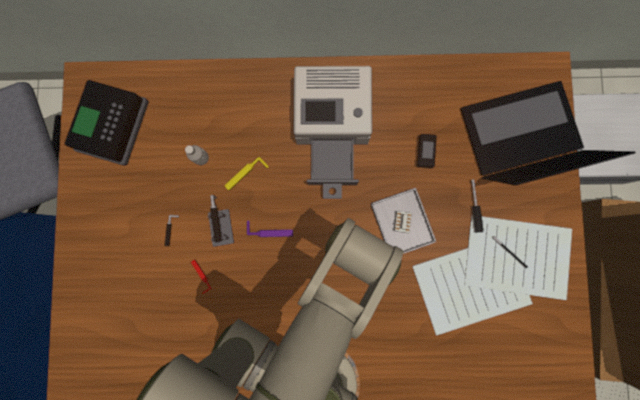

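View pics/t1.png

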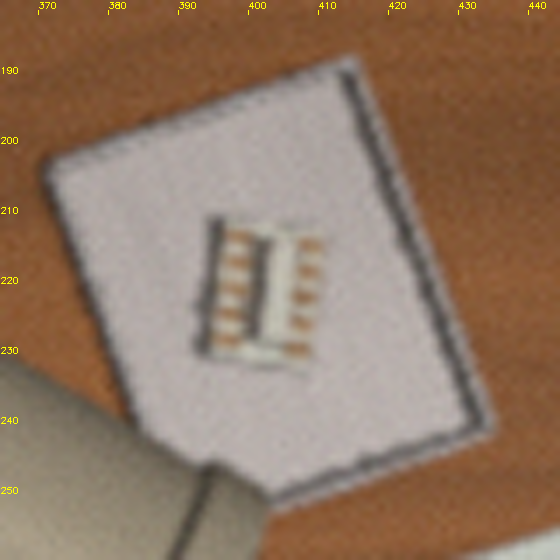

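View pics/t2.png

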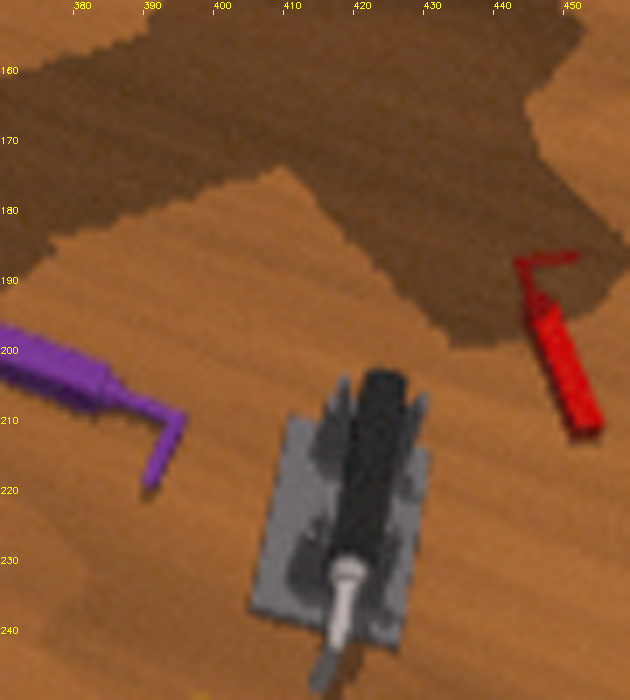

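The filter lies flat in the middle of the dish (402,222). The hook is on both posts (216,220). The tray is out with its hole at (332,191), and the bystanders have not moved. I hand the job in.

```bash
python3 -c "
from rig import *
print(close_job())"
```

```text
the job is handed in; nothing more can be done
None
```

I did the whole job and handed it in at about 27.5 s of the 70 s allowed; the system gave no verdict.

**What I did:** I took the larger black hook from its rest and lowered its tip into the finger hole with no contact force. I pulled the tray until it hit its stop and laid the hook back in the pose it came from. Then I lifted the filter by its rib and set it down in the middle of the dish.

**Last checks:**
- **Tray:** the stop showed as about 14 N of reaction. The finger hole moved 117 mm by the camera and about 118 mm by the arm's position, so it is above the 110 mm limit. The last picture shows it still out.
- **Hook:** it sits across both posts, in the same place in the pictures as at the start.
- **Filter:** it touched the dish floor at the height I had worked out. In the picture it lies flat, rib up, near the centre of the dish.
- **Other things:** the bottle, adapter and screwdriver look unmoved, and the arm is clear of everything.

**Disagreement:** the scene camera read about 1 px off from the top camera, within the stated calibration error. Nothing else disagreed or failed.

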